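Close the pressure pot's bayonet filler plug and hold it shut

ROBOT

A 7-joint arm with a two-finger parallel gripper is mounted at the origin on a cart in front of the work surface, level with it; the furniture and walls round the work are solid. World frame = base frame: x ahead of the robot, y to its left, z up, the work surface at z = 0. Lengths are in m, angles in rad, forces in N, time in s.
With the tool pointing down it reaches from about 0.35 to 0.9 m from the base axis. Payload 7.2 kg.
Tool frame: the origin (TCP) lies at the very end of the fingers, on their centre line; the grasp point (between the pads) lies 19 mm behind it (hold_point_z is the distance from the TCP to the grasp point, in m); z points along the fingers, x is the direction in which the jaws open and shut, and the axes are right-handed (so a half turn about z gives the same grasp; the last joint's range is limited). The gripper opens to 85 mm and grips with 20 to 120 N. Pads are 22 mm wide; open, the fingers measure 114 mm over their backs; the gripper's body (76 mm by 85 mm) begins 54 mm behind the grasp point. The pads swing forward as they close: fully open they stand 13 mm farther back than shut.
Start: joints at [-1.202, 0.411, -0.013, 1.596, 0.006, 1.134, -0.082], TCP at [0.264, 0.566, 0.203] pointing down, gripper open.
Joint ranges: [-2.95, 2.95], [-0.29, 1.99], [-1.47, 1.44], [0.14, 2.54], [-1.03, 4.17], [0.13, 1.85], [-2.86, 2.86]. Speed limits (rad/s): [2.39, 2.39, 3.01, 3.01, 3.14, 3.14, 3.14].

INTERFACE

Orientations are given as a 3x3 rotation matrix whose columns are the frame's x, y, z axes.
In Python, from plant import * gives the robot as it stands.
- The arm moves only by the shell command python3 -m inch 'ROWS'. ROWS is a JSON object of lists of equal length, an entry for each row: "travel": the shift along the tool's x, y, z scaled (see below), a list of three; "dr": the turn, a rotation vector about the tool's x, y, z scaled (see below), a list of three; "jaw": the opening, from -1 (shut) to 1 (fully open). In form: {"travel": [[x, y, z], ...], "dr": [[ax, ay, az], ...], "jaw": [jaw, ...]}. A call has 1 to 5 rows; each row is the pose to reach, as a shift and turn from the pose commanded when the call began, along the tool's axes at that moment, turning the shorter way round; what a row does not reach only later rows make up. The controller multiplies each number of a shift by 0.4 m and each number of a turn by 360 degrees. A row lasts 1/8 s, in which the tool goes at most 62.5 mm and 10.7 degrees, less where a joint would pass 70% of its speed; a pose out of reach is approached as far as the arm can. A call with a number of a shift or a turn outside -1 to 1 is refused whole. A call with a gripper value outside its range is refused whole. The fingers move at their own pace and stop on an object; the grip force is fixed at half the most. Time passes only in rows, so rows that repeat a pose let the fingers close. It gives the time, the measured TCP pose, the force and the opening at its end, in the units of the state.
- observe(): the state, without advancing time (a new reading comes with each control period).
- snapshot(name): name is "scene" or "top" or "wrist"; returns a dict with "img" (420x560x3 uint8, red, green, blue), "mtx" (3x3 intrinsics, pixels), "rvec" (rotation vector, rad) and "tvec" (3), from world to camera coordinates, as OpenCV has them. Camera axes: x right, y down, z forward; pixel columns grow to the right and rows downward; lengths in m; the calibration is good to about 2 mm. A picture is of the moment at which its call begins. There is no depth.
- close_job(): hands the job in, once; it reports no verdict.
The state is a dict: "t": time; "joints": joint angles; "qvel": joint speeds; "tau": joint torques, N m; "tool_pos": TCP position; "eef_rot": TCP orientation; "ft_force": force on the tool from outside, world axes, zero at the start; "wrist_torque": the same for the moment, N m; "gripper_width": finger opening in m.
Only numpy, scipy, OpenCV 4.12 (cv2) and the standard library are available. Lean on these libraries where they do the work, as an engineer would, in place of code of your own. Each camera call takes 0.05 s, during which the arm holds its last target. There are 200 camera calls.

TASK

The small pressure pot on the bench is to be leak-tested. Pick up its filler plug by the grip bar, line its two lugs up with the slots in the pot's neck, push it straight down against the spring until its collar sits flush on the neck, and then, keeping it pushed fully home, twist it a quarter turn clockwise (seen from above) against the return spring, as far as it goes. It springs back when let go, so finish while still gripping it, pushed fully home and turned; leave the jar, the tape roll and the chisel where they are.

Things in the scene. Friction and masses are not known exactly. Their poses are not given: they have to be found in the camera images.
- plug_grip (a point): Centre of the grip bar of the loose filler plug (0.18 kg, 70 mm tall, upright on the bench). Black bar 46 mm long (plug's x), 14 mm thick (y), 36 mm high; under it a round steel collar 60 mm across, 6 mm thick. This point is 52 mm above the plug's foot, 18 mm above the collar's top, 24 mm above its underside; z up. The plug is alike after half a turn.
- plug_foot (a point): Centre of the plug's underside. The steel shank, 30 mm across, reaches 28 mm down from the collar to here, its foot tapered to 24 mm. Two lugs stick out at the foot along the plug's x, in line with the grip bar: 46 mm over their tips, 10 mm wide, 16 mm high, rounded below; the collar hides them from above.
- pot_mouth (a point): Squat metal pressure pot fixed to the bench: aluminium body 120 mm across, 40 mm high, steel neck 86 mm across up to 72 mm above the bench. The neck's top has a bore 33 mm across with two slots along the pot's x (51 mm over their ends, 13 mm wide) through a ledge 8 mm thick. This point: centre of the mouth, level with the neck's top; x along the slots, z up.
- plunger (a joint): How far the sprung driver disc in the neck is pressed down, m. At 0 (rest) its top is 18 mm below the mouth, and lugs standing on it leave the collar 10 mm above the neck. From there pushing takes 4 N rising to 10 N; at 0.010 the collar is flush on the neck. The lugs can turn beneath the ledge only beyond 0.006.
- driver (a joint): How far the driver disc is turned clockwise from above, rad: 0 at rest, its four dogs in line with the slots; 1.5 at the stop. The plug's lugs turn it by the dogs, after up to 0.08 rad of play, against a return spring of 0.03 N m rising to 0.12 N m.
- jar: Bystander: small white powder jar with a screw cap, 52 mm diameter, 48 mm high; origin under its centre.
- tape: Bystander: roll of tan tape lying flat, 100 mm diameter, 25 mm high; origin under its centre.
- little_chisel: Bystander: small chisel with a red handle, 136 mm long (along its y), 15 mm thick, lying near the bench's front edge; origin under its centre.
There are look-alikes about, which are no part of the job. What is shaped like the part that bears plug_grip but yellow is not meant. There is more than one size of the part that bears pot_mouth; the job needs the larger.

How it is judged:
On the way, in this order (a step that is already met when the one before it is completed fails the run):
1. the plug is lifted clear of the bench in the fingers (height (world z) of plug_grip above 0.08 m and contact force between the fingers and plug above 1 N), for 0.2 s.
2. the plug is pushed home in the neck, not yet turned (value of joint plunger above 0.0075 m and value of joint driver below 0.3 rad and horizontal distance between plug_grip and pot_mouth below 0.006 m), for 0.05 s.
At the end, for the whole second after the job is handed in: The plug stands in the neck, centred within 6 mm and upright within 0.12 rad, collar within 2.5 to 3 mm of flush on the neck (driver disc pressed down more than 7.5 mm), the driver turned more than 1.3 rad clockwise, and the fingers still hold the plug there (value of joint driver above 1.3 rad and value of joint plunger above 0.0075 m and horizontal distance between plug_grip and pot_mouth below 0.006 m and z of plug_grip in the frame of pot_mouth below 0.027 m and angle between plug_grip's own z axis and vertical below 0.12 rad and contact force between the fingers and plug above 1 N); the arm keeps its last pose, push and grip.
It fails at once if the jar is shoved or knocked over (distance of jar from where it was at the start of the episode above 0.03 m or angle between jar's own z axis and vertical above 0.5 rad).
It fails at once if the tape roll is shoved (distance of tape from where it was at the start of the episode above 0.03 m).
It fails at once if the chisel is shoved (distance of little_chisel from where it was at the start of the episode above 0.03 m).
It also fails if it takes over 42 s, if anything falls off the work surface, if the arm or the gripper's body presses on something with over 40 N, if the wrist force passes 120 N, or if a joint passes its speed limit or range.

## Working session

There is one attempt and no reset: what is moved stays moved. The work goes in short steps, Python scripts to look and compute and a shell command to move; the robot and the scene stay as the last step left them, time stands still between calls to the robot, and variables do not carry over. Pictures are saved under pics/ and viewed, about 8 in all and at most 12, crops included, and the job is handed in when it is done.

```bash
mkdir -p pics
python3 - <<'E'
from plant import *
import cv2,numpy as np
for n in("top","scene"):
    s=snapshot(n);cv2.imwrite(f"pics/{n}0.png",s["img"][:,:,::-1]);print(n,s["mtx"].tolist(),s["rvec"],s["tvec"])
o=observe();print(o["t"],o["tool_pos"],o["eef_rot"],o["gripper_width"])
E
ls
```

```text
top [[460.20467830158015, 0.0, 280.6495445025143], [0.0, 460.20467830158015, 217.95336248233946], [0.0, 0.0, 1.0]] [ 2.19680469 -2.13441711  0.16001655] [0.02563868 0.54419747 1.16722214]
scene [[536.3049544895309, 0.0, 280.7369907748799], [0.0, 536.3049544895309, 207.91596393083762], [0.0, 0.0, 1.0]] [ 1.93301029 -1.07915038  0.56179668] [-0.22551925  0.33503227  1.14145047]
0.1 [0.26423726 0.56585329 0.20193063] [[ 4.23087622e-01  9.06088605e-01 -5.51363999e-04]
 [ 9.06087564e-01 -4.23087973e-01 -1.37604928e-03]
 [-1.48009805e-03  8.26053560e-05 -9.99998901e-01]] 0.08539320419669728
pics
```

View pics/top0.png

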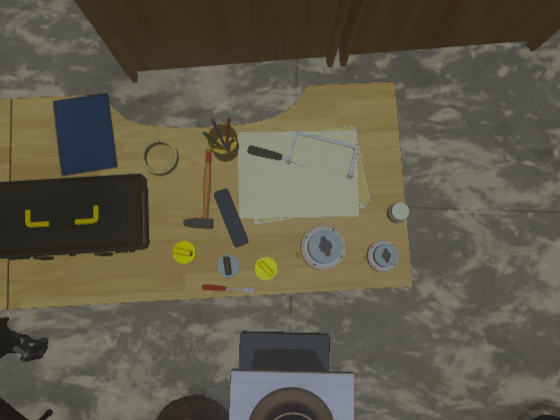

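View pics/scene0.png

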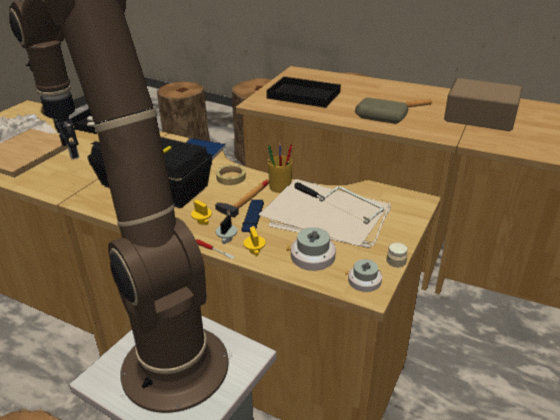

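The top view shows the black-bar plug near (228,266), with yellow look-alikes at (184,252) and (265,268). The large pot is near (324,247) and the small one near (383,256). The chisel, at about (228,289), lies just in front of the plug. I'll enlarge the work area.

```bash
cat > h.py <<'E'
from plant import *
import cv2,numpy as np
def ray(s,u,v,z):
    R=cv2.Rodrigues(np.array(s["rvec"],float))[0];c=-R.T@np.array(s["tvec"]).ravel()
    d=R.T@np.linalg.inv(s["mtx"])@[u,v,1];return c+d*(z-c[2])/d[2]
def crop(s,u0,v0,w,h,k,f):
    cv2.imwrite(f,cv2.resize(s["img"][v0:v0+h,u0:u0+w,::-1],None,fx=k,fy=k,interpolation=cv2.INTER_CUBIC))
E
python3 - <<'E'
from h import *
s=snapshot("top");crop(s,200,215,160,85,5,"pics/c1.png")
for n,u,v,z in(("plug",228,265,.07),("pot",324,246,.072),("ch",213,287,.01),("che",252,290,.01),("y",265,268,.05)):print(n,ray(s,u,v,z))
E
```

```text
plug [0.41651182 0.16998144 0.07      ]
pot [ 0.47066973 -0.06883799  0.072     ]
ch [0.35974921 0.21204917 0.01      ]
che [0.35473879 0.11034613 0.01      ]
y [0.41199004 0.07782553 0.05      ]
```

View pics/c1.png

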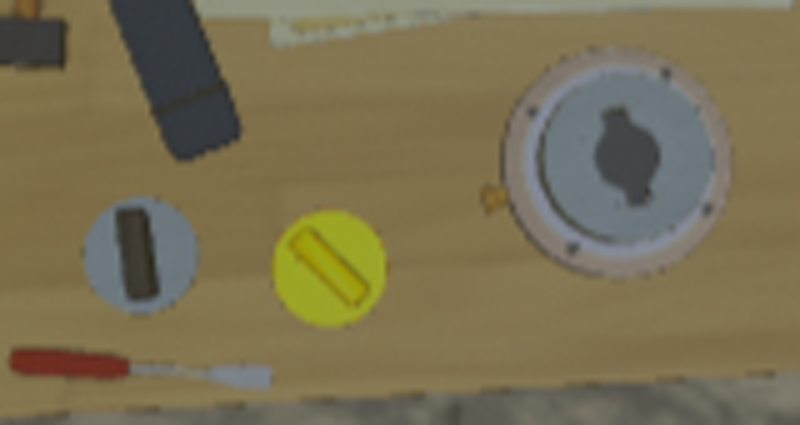

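```bash
cat >> h.py <<'E'
from scipy.spatial.transform import Rotation as Ro
def go(pos,yaw):
    "rows' travel/dr for TCP pos, tool down, tool x at yaw deg (measured from current measured pose)"
    o=observe();R=np.array(o["eef_rot"]);c,s_=np.cos(np.radians(yaw)),np.sin(np.radians(yaw))
    T=np.array([[c,s_,0],[s_,-c,0],[0,0,-1]])
    print("now",np.round(o["tool_pos"],4),"travel",np.round(R.T@(np.array(pos)-o["tool_pos"])/.4,4),"dr",np.round(Ro.from_matrix(R.T@T).as_rotvec()/2/np.pi,4))
def seg(s,a,b,z):
    p,q=ray(s,*a,z),ray(s,*b,z);print("mid",np.round((p+q)/2,4),"len",round(float(np.linalg.norm(p-q)),4),"yaw",round(float(np.degrees(np.arctan2(*(p-q)[1::-1]))),1))
E
python3 - <<'E'
from h import *
s=snapshot("top");f=lambda u,v:(200+(u-2)/5,215+(v-2)/5)
seg(s,f(131,208),f(145,299),.07);seg(s,f(614,108),f(639,205),.072)
seg(s,f(84,256),f(198,256),.034);seg(s,f(140,197),f(140,314),.034)
seg(s,f(543,157),f(713,157),.072);seg(s,f(627,71),f(627,243),.072)
go([.40,.17,.20],94)
E
```

```text
mid [0.4158 0.1719 0.07  ] len 0.0458 yaw 11.2
mid [ 0.471  -0.0711  0.072 ] len 0.0502 yaw 15.4
mid [0.4152 0.1737 0.034 ] len 0.0585 yaw 91.6
mid [0.4156 0.1742 0.034 ] len 0.0598 yaw 2.4
mid [ 0.4708 -0.0719  0.072 ] len 0.0857 yaw 91.7
mid [ 0.4709 -0.0714  0.072 ] len 0.0865 yaw 0.9
now [0.2643 0.566  0.2022] travel [-0.7536  0.7262  0.0062] dr [-0.      0.0002 -0.0806]
```

```bash
python3 -m inch '{"travel":[[-0.74,0.73,0],[-0.74,0.73,0],[-0.74,0.73,0],[-0.74,0.73,0],[-0.74,0.73,0]],"dr":[[0,0,-0.10],[0,0,-0.10],[0,0,-0.10],[0,0,-0.10],[0,0,-0.10]],"jaw":[0.5,0.5,0.5,0.5,0.5]}'; python3 -c "
from h import *
go([.40,.173,.18],101)"
```

```text
t: 0.82
tool_pos: [0.3691, 0.2713, 0.2028]
eef_rot: [[-0.191, 0.982, 0.0], [0.982, 0.191, 0.0], [0.0, 0.0, -1.0]]
ft_force: [2.2, 0.6, 0.6]
gripper_width: 0.0646
now [0.3691 0.2713 0.2028] travel [-0.256   0.0287  0.0569] dr [ 0.0001 -0.      0.0001]
```

```bash
python3 -m inch '{"travel":[[-0.13,0.014,0.03],[-0.256,0.029,0.057],[-0.256,0.029,0.057],[-0.256,0.029,0.057]],"dr":[[0,0,0],[0,0,0],[0,0,0],[0,0,0]],"jaw":[0.2,0.2,0.2,0.2]}'
python3 - <<'E'
from h import *
s=snapshot("wrist");cv2.imwrite("pics/w1.png",s["img"][:,:,::-1]);print(s["mtx"],s["rvec"],s["tvec"]);np.savez("w1.npz",**s)
go([.416,.172,.10],101)
E
```

```text
t: 1.32
tool_pos: [0.3995, 0.1756, 0.18]
eef_rot: [[-0.19, 0.982, 0.0], [0.982, 0.19, 0.001], [0.0, 0.0, -1.0]]
ft_force: [-0.6, 0.4, 0.2]
gripper_width: 0.0512
[[365.03213201   0.         280.6300365 ]
 [  0.         365.03213201 210.9727898 ]
 [  0.           0.           1.        ]] [-1.87858054 -2.27498846 -0.31631181] [-0.09678931 -0.43934033  0.24030021]
now [0.3994 0.1762 0.1801] travel [-0.0183  0.0386  0.2003] dr [ 0.0001 -0.0001  0.0001]
```

View pics/w1.png

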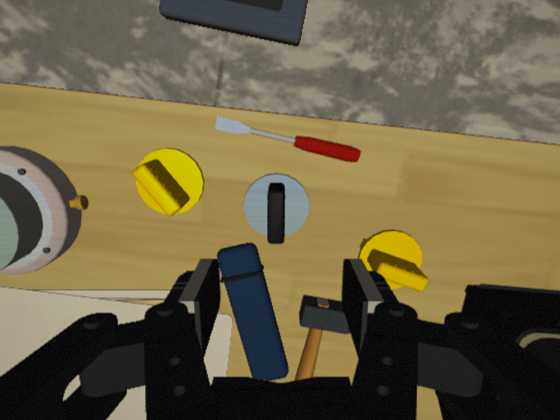

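The wrist view shows the plug's collar centred at (276,205). The bar's ends are near (277,184) and (276,243), almost exactly along the tool's y. I'll compute its position and enlarge the crop to check.

Run:
```python
from h import *
s=dict(np.load("w1.npz"))
crop(s,230,160,100,95,6,"pics/w1c.png")
R=cv2.Rodrigues(s["rvec"])[0];print("cam",-R.T@s["tvec"].ravel(),"axis",R[2])
seg(s,(277,184),(276,243),.07);seg(s,(244,206),(309,206),.034);seg(s,(276,174),(276,238),.034)
```

```text
cam [0.33268747 0.1623543  0.35084528] axis [ 0.26693095  0.05241519 -0.96228921]
mid [0.4138 0.1749 0.07  ] len 0.0492 yaw -170.2
mid [0.4167 0.1751 0.034 ] len 0.0584 yaw -79.1
mid [0.4175 0.1748 0.034 ] len 0.0596 yaw -169.3
```

View pics/w1c.png

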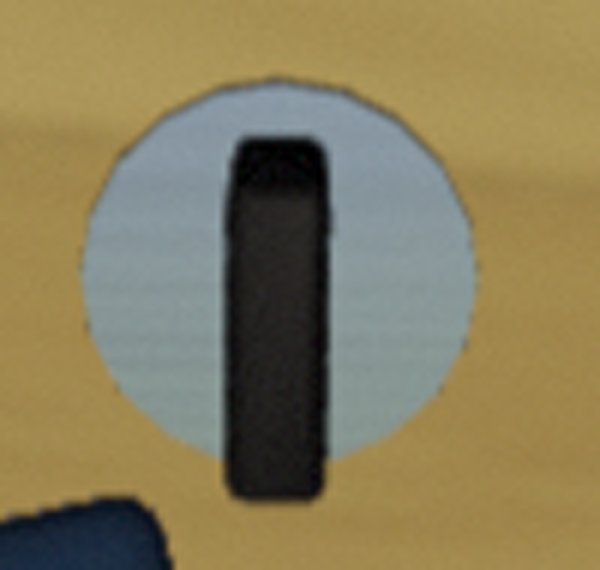

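```bash
python3 -m inch '{"travel":[[-0.012,0.041,0.1],[-0.012,0.041,0.2],[-0.012,0.041,0.2]],"dr":[[0,0,0],[0,0,0],[0,0,0]],"jaw":[0.1,0.1,0.1]}'
python3 - <<'E'
from h import *
go([.4165,.1747,.038],100.3)
E
```

```text
t: 1.75
tool_pos: [0.4144, 0.1738, 0.0979]
eef_rot: [[-0.193, 0.981, -0.005], [0.981, 0.193, -0.002], [-0.001, -0.005, -1.0]]
ft_force: [-0.9, 0.3, 1.0]
gripper_width: 0.0467
now [0.4144 0.1738 0.0979] travel [0.0014 0.0064 0.1498] dr [-0.0008  0.0002  0.0022]
```

```bash
python3 -m inch '{"travel":[[0.002,0.002,0.08],[0.002,0.002,0.148],[0.002,0.002,0.148],[0.002,0.002,0.148]],"dr":[[0,0,0.001],[0,0,0.002],[0,0,0.002],[0,0,0.002]],"jaw":[0.1,0.1,0.1,0.1]}'
python3 - <<'E'
from h import *
go([.4165,.1747,.038],100.3)
E
```

```text
t: 2.25
tool_pos: [0.4181, 0.1754, 0.0423]
eef_rot: [[-0.179, 0.984, 0.002], [0.984, 0.179, 0.001], [0.001, 0.002, -1.0]]
ft_force: [-0.3, 0.1, -0.2]
gripper_width: 0.0467
now [0.4181 0.1754 0.0423] travel [-0.001  -0.0043  0.0108] dr [ 0.0003 -0.0001  0.    ]
```

```bash
python3 -m inch '{"travel":[[0,-0.003,0.011],[0,-0.003,0.011],[0,-0.003,0.011],[0,-0.003,0.011],[0,-0.003,0.011]],"dr":[[0,0,0],[0,0,0],[0,0,0],[0,0,0],[0,0,0]],"jaw":[0.1,-1,-1,-1,-1]}'
```

```text
t: 2.88
tool_pos: [0.4164, 0.1745, 0.0369]
eef_rot: [[-0.178, 0.984, 0.001], [0.984, 0.178, 0.001], [0.0, 0.001, -1.0]]
ft_force: [-1.2, -0.1, 6.7]
gripper_width: 0.0115
```

```bash
python3 -m inch '{"travel":[[0,0,0],[0,0,0],[0,0,0]],"dr":[[0,0,0],[0,0,0],[0,0,0]],"jaw":[-1,-1,-1]}'
```

```text
t: 3.25
tool_pos: [0.4164, 0.1744, 0.0368]
eef_rot: [[-0.178, 0.984, 0.001], [0.984, 0.178, 0.001], [0.0, 0.001, -1.0]]
ft_force: [-1.9, -0.5, 5.9]
gripper_width: 0.0115
```

```bash
python3 -m inch '{"travel":[[0,0,-0.06],[0,0,-0.16],[0,0,-0.26],[0,0,-0.32],[0,0,-0.32]],"dr":[[0,0,0],[0,0,0],[0,0,0],[0,0,0],[0,0,0]],"jaw":[-1,-1,-1,-1,-1]}'
python3 - <<'E'
from h import *
s=snapshot("wrist");crop(s,180,110,200,150,4,"pics/w2.png");np.savez("w2.npz",**s)
go([.44,-.0,.165],105.4)
E
```

```text
t: 3.88
tool_pos: [0.4169, 0.1746, 0.1657]
eef_rot: [[-0.178, 0.984, 0.003], [0.984, 0.178, 0.002], [0.001, 0.003, -1.0]]
ft_force: [-0.2, -0.3, -2.7]
gripper_width: 0.0116
now [0.416  0.1742 0.1643] travel [-0.4393 -0.0186 -0.002 ] dr [ 0.0001 -0.0001 -0.0143]
```

View pics/w2.png

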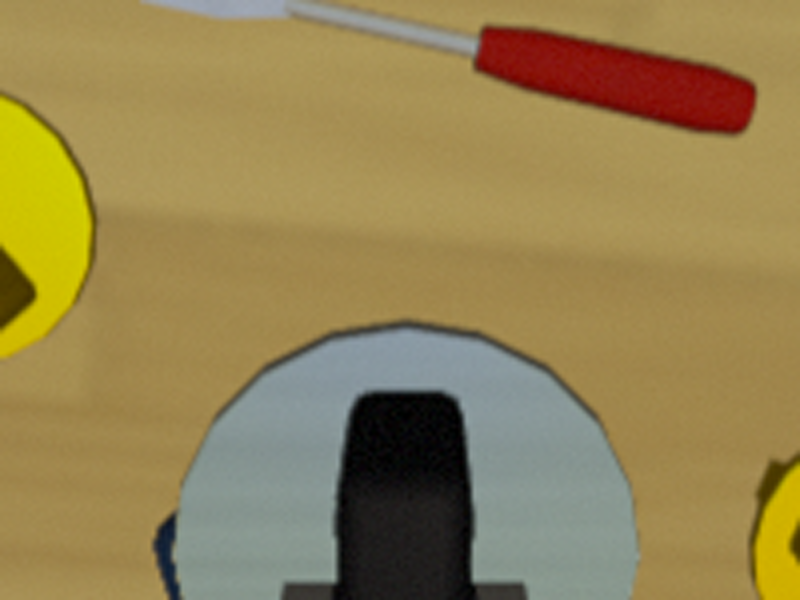

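Run:
```python
from h import *
s=dict(np.load("w2.npz"));f=lambda u,v:(180+u/4-.4,110+v/4-.4)
R=np.array(observe()["eef_rot"]);t=np.array([.416,.1742,.1643])
for n,u,v,z in(("colrim",405,322,.1615),("barbot",408,392,.1615),("bartop",405,485,.1975),("L",180,545,.1615),("Rt",638,545,.1615)):
    print(n,np.round(R.T@(ray(s,*f(u,v),z)-t)*1000,1))
```

```text
colrim [  0.2 -28.4   2.8]
barbot [  0.6 -19.5   2.8]
bartop [  0.1 -19.7 -33.2]
L [-28.6   0.8   2.8]
Rt [30.   0.9  2.8]
```

```bash
python3 -m inch '{"travel":[[-0.12,0.035,0],[-0.27,0.075,0],[-0.42,0.12,0],[-0.55,0.155,0],[-0.626,0.176,0]],"dr":[[0,0,-0.003],[0,0,-0.007],[0,0,-0.0143],[0,0,-0.0143],[0,0,-0.0143]],"jaw":[-1,-1,-1,-1,-1]}'; python3 -m inch '{"travel":[[0,0,0],[0,0,0],[0,0,0]],"dr":[[0,0,0],[0,0,0],[0,0,0]],"jaw":[-1,-1,-1]}'
python3 - <<'E'
from h import *
s=snapshot("wrist");cv2.imwrite("pics/w3.png",cv2.resize(s["img"][40:240,150:410,::-1],None,fx=3,fy=3,interpolation=cv2.INTER_CUBIC));np.savez("w3.npz",**s)
o=observe();print(o["tool_pos"],o["joints"])
go([.471,-.0711,.165],105.4)
E
```

```text
t: 4.55
tool_pos: [0.5294, -0.063, 0.1623]
eef_rot: [[-0.263, 0.965, -0.003], [0.965, 0.263, -0.001], [-0.001, -0.003, -1.0]]
ft_force: [-0.5, 1.0, -2.7]
gripper_width: 0.0115
t: 4.92
tool_pos: [0.5292, -0.0583, 0.1637]
eef_rot: [[-0.267, 0.964, -0.001], [0.964, 0.267, 0.0], [0.001, -0.001, -1.0]]
ft_force: [0.1, 0.8, -2.2]
gripper_width: 0.0115
[ 0.52941554 -0.05838493  0.1638816 ] [-0.19606482  0.29512438  0.26516579  1.88077443 -0.09247259  0.97825169
  1.95144849]
now [ 0.5294 -0.0584  0.1639] travel [ 0.0084 -0.1492 -0.0027] dr [-0.0001 -0.0001  0.0003]
```

View pics/w3.png

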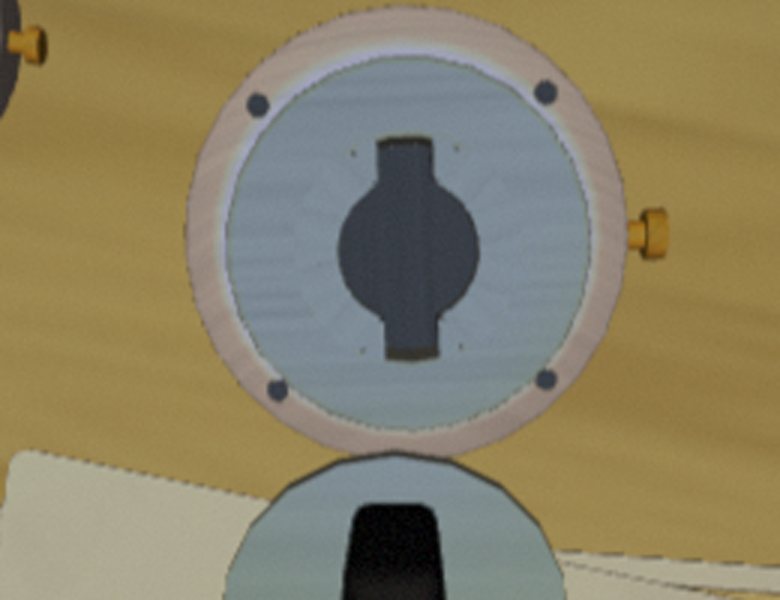

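The plug is held upright. The larger pot's slots run from (404,137) to (412,360) in the crop, about 2° off the tool's y, with the bore centred at (409,249). Next I'll work out the offset.

Run:
```python
from h import *
s=dict(np.load("w3.npz"));f=lambda u,v:(150+u/3-.33,40+v/3-.33)
seg(s,f(404,137),f(412,360),.072);seg(s,f(338,249),f(480,249),.072);seg(s,f(226,245),f(590,245),.072);seg(s,f(407,55),f(407,432),.072)
o=observe();R=np.array(o["eef_rot"]);t=o["tool_pos"]
print("tool y yaw",np.degrees(np.arctan2(R[1,1],R[0,1])))
for n,u,v,z in(("colrim",396,453,t[2]-.0028),("barbot",396,505,t[2]-.0028)):print(n,np.round(R.T@(ray(s,*f(u,v),z)-t)*1000,1))
```

```text
mid [ 0.4727 -0.0704  0.072 ] len 0.0506 yaw -162.2
mid [ 0.4721 -0.0703  0.072 ] len 0.0331 yaw -74.5
mid [ 0.4713 -0.0708  0.072 ] len 0.0848 yaw -74.5
mid [ 0.4729 -0.0706  0.072 ] len 0.0854 yaw -164.3
tool y yaw 15.51056041963635
colrim [  0.4 -29.5   2.8]
barbot [  0.4 -20.8   2.8]
```

```bash
python3 -m inch '{"travel":[[0.004,-0.07,0],[0.008,-0.149,0],[0.008,-0.149,0.06],[0.008,-0.149,0.11],[0.008,-0.149,0.11]],"dr":[[0,0,-0.003],[0,0,-0.0047],[0,0,-0.0047],[0,0,-0.0047],[0,0,-0.0047]],"jaw":[-1,-1,-1,-1,-1]}'; python3 -m inch '{"travel":[[0,0,0],[0,0,0]],"dr":[[0,0,0],[0,0,0]],"jaw":[-1,-1]}';python3 - <<'E'
from h import *
go([.4712,-.0711,.110],107.2)
E
```

```text
t: 5.6
tool_pos: [0.4704, -0.0716, 0.1194]
eef_rot: [[-0.295, 0.955, -0.002], [0.955, 0.295, 0.0], [0.001, -0.002, -1.0]]
ft_force: [1.0, 0.7, -2.1]
gripper_width: 0.0116
t: 5.85
tool_pos: [0.4722, -0.0723, 0.1211]
eef_rot: [[-0.294, 0.956, 0.001], [0.956, 0.294, 0.0], [-0.0, 0.001, -1.0]]
ft_force: [-0.3, 0.2, -2.5]
gripper_width: 0.0116
now [ 0.4722 -0.0723  0.1211] travel [ 0.0036 -0.0016  0.0278] dr [ 0.0002  0.0001 -0.0002]
```

```bash
python3 -m inch '{"travel":[[0.003,-0.001,0.015],[0.0035,-0.0015,0.025],[0.0035,-0.0015,0.035],[0.0035,-0.0015,0.045],[0.0035,-0.0015,0.055]],"dr":[[0,0,0],[0,0,0],[0,0,0],[0,0,0],[0,0,0]],"jaw":[-1,-1,-1,-1,-1]}'; python3 -m inch '{"travel":[[0,0,0],[0,0,0]],"dr":[[0,0,0],[0,0,0]],"jaw":[-1,-1]}';python3 - <<'E'
from h import *
print(observe()["wrist_torque"]);go([.4712,-.0711,.091],107.2)
E
```

```text
t: 6.48
tool_pos: [0.4706, -0.0713, 0.098]
eef_rot: [[-0.294, 0.956, -0.0], [0.956, 0.294, -0.0], [0.0, -0.0, -1.0]]
ft_force: [-0.5, -0.6, -1.8]
gripper_width: 0.0115
t: 6.72
tool_pos: [0.4707, -0.0713, 0.0984]
eef_rot: [[-0.294, 0.956, 0.0], [0.956, 0.294, 0.0], [-0.0, 0.0, -1.0]]
ft_force: [-0.0, 0.5, -2.1]
gripper_width: 0.0112
[-0.06782215 -0.02774504  0.04285573]
now [ 0.4707 -0.0713  0.0984] travel [0.     0.0014 0.0184] dr [ 0.      0.     -0.0003]
```

The foot is 11 mm inside the neck and meets no resistance. Now I'll push it home.

```bash
python3 -m inch '{"travel":[[0,0,0.01],[0,0,0.02],[0,0,0.03],[0,0,0.038],[0,0,0.044]],"dr":[[0,0,0],[0,0,0],[0,0,0],[0,0,0],[0,0,0]],"jaw":[-1,-1,-1,-1,-1]}'; python3 -m inch '{"travel":[[0,0,0.002],[0,0,0.002],[0,0,0.002]],"dr":[[0,0,0],[0,0,0],[0,0,0]],"jaw":[-1,-1,-1]}'
```

```text
t: 7.35
tool_pos: [0.471, -0.0712, 0.081]
eef_rot: [[-0.294, 0.956, 0.001], [0.956, 0.294, 0.0], [0.0, 0.001, -1.0]]
ft_force: [-5.1, 3.3, 18.9]
gripper_width: 0.0113
t: 7.72
tool_pos: [0.4709, -0.0711, 0.0809]
eef_rot: [[-0.294, 0.956, 0.001], [0.956, 0.294, 0.001], [0.0, 0.001, -1.0]]
ft_force: [-4.5, 1.3, 15.0]
gripper_width: 0.0114
```

The collar is flush: TCP z is 0.0809 and no longer moves under extra push. Now the clockwise twist, which is +z of the tool.

```bash
python3 -m inch '{"travel":[[0,-0.001,0.001],[0,-0.001,0.001],[0,-0.001,0.001],[0,-0.001,0.001],[0,-0.001,0.001]],"dr":[[0,0,0.015],[0,0,0.03],[0,0,0.045],[0,0,0.06],[0,0,0.075]],"jaw":[-1,-1,-1,-1,-1]}'
python3 - <<'E'
from h import *
o=observe();print(o["wrist_torque"],o["joints"][6]);go([.471,-.0711,.081],17.2)
E
```

```text
t: 8.35
tool_pos: [0.4717, -0.0706, 0.0809]
eef_rot: [[0.174, 0.985, 0.003], [0.985, -0.174, 0.001], [0.002, 0.003, -1.0]]
ft_force: [-1.8, 2.6, 16.2]
gripper_width: 0.0119
[0.78609781 0.49813529 0.16125418] 1.6113344164628758
now [ 0.4717 -0.0706  0.0809] travel [-0.0015 -0.0014 -0.0003] dr [ 0.0002 -0.0005  0.1744]
```

```bash
python3 -m inch '{"travel":[[0,0,0],[0,0,0],[0,0,0],[0,0,0],[0,0,0]],"dr":[[0,0,0.02],[0,0,0.04],[0,0,0.06],[0,0,0.08],[0,0,0.1]],"jaw":[-1,-1,-1,-1,-1]}'
python3 - <<'E'
from h import *
o=observe();print(o["wrist_torque"],o["joints"][6]);go([.471,-.0711,.081],17.2)
E
```

```text
t: 8.98
tool_pos: [0.4719, -0.0703, 0.0809]
eef_rot: [[0.72, 0.694, 0.003], [0.694, -0.72, 0.002], [0.003, 0.001, -1.0]]
ft_force: [-1.8, 4.5, 15.5]
gripper_width: 0.0112
[0.91613253 0.46909486 0.23147795] 1.0592742556482935
now [ 0.4719 -0.0703  0.0809] travel [-0.003  -0.     -0.0003] dr [ 0.     -0.0006  0.0743]
```

```bash
python3 -m inch '{"travel":[[0,0,0],[-0.001,0,0],[-0.001,0,0],[-0.001,0,0],[-0.001,0,0]],"dr":[[0,0,0.02],[0,0,0.04],[0,0,0.055],[0,0,0.07],[0,0,0.078]],"jaw":[-1,-1,-1,-1,-1]}';python3 -m inch '{"travel":[[0,0,0],[0,0,0]],"dr":[[0,0,0.004],[0,0,0.004]],"jaw":[-1,-1]}'
python3 - <<'E'
from h import *
o=observe();print(o["wrist_torque"],o["joints"][6]);go([.471,-.0711,.081],17.2)
s=snapshot("wrist");cv2.imwrite("pics/w4.png",cv2.resize(s["img"][120:320,150:410,::-1],None,fx=3,fy=3,interpolation=cv2.INTER_CUBIC));np.savez("w4.npz",**s)
E
```

```text
t: 9.6
tool_pos: [0.4721, -0.0703, 0.0809]
eef_rot: [[0.961, 0.276, 0.004], [0.276, -0.961, 0.002], [0.004, -0.001, -1.0]]
ft_force: [-0.2, 4.8, 16.0]
gripper_width: 0.011
t: 9.85
tool_pos: [0.4721, -0.0702, 0.0809]
eef_rot: [[0.967, 0.254, 0.004], [0.254, -0.967, 0.002], [0.004, -0.001, -1.0]]
ft_force: [-0.2, 5.3, 15.9]
gripper_width: 0.0116
[1.15702182 0.1599652  0.4338623 ] 0.6210187933215674
now [ 0.4721 -0.0702  0.0809] travel [-0.0032  0.0014 -0.0002] dr [-0.0001 -0.0006 -0.007 ]
```

View pics/w4.png

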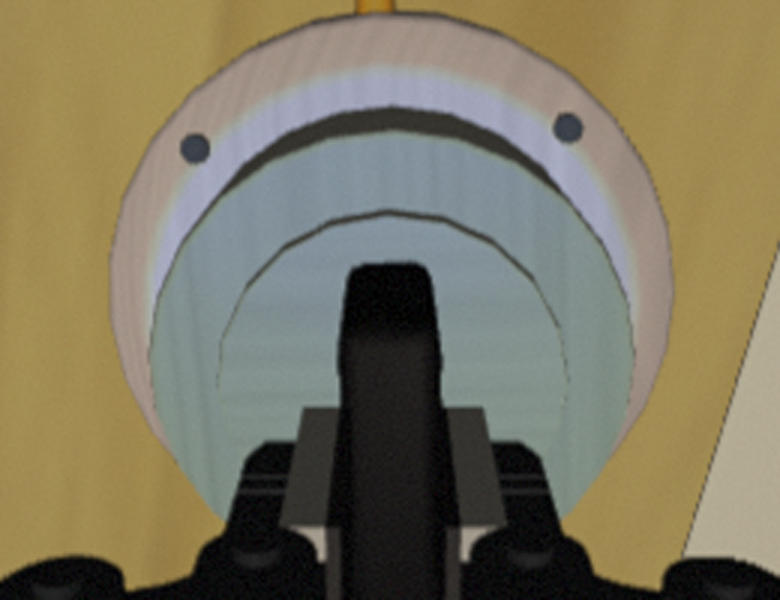

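The plug's collar is flush and concentric with the neck: its edges at 217 and 568 and the neck's at 150 and 634 share a centre near 392. The bar is square in the pads. The turn measures 92° (1.61 rad), and the torque has risen as at the stop. Handing in.

```bash
python3 -c "
from h import *
o=observe();print(o['t'],o['tool_pos'],o['ft_force'],o['wrist_torque'],o['gripper_width']);print(close_job())"
```

```text
9.9 [ 0.47208521 -0.07027221  0.08089614] [-0.38430188  5.25042624 16.32920085] [1.17917146 0.10729902 0.44088519] 0.011363570065077272
the job is handed in; nothing more can be done
None
```

I picked up the black-bar plug by its grip bar and set it in the larger pot's slots. I then pushed it home, twisted it clockwise to the stop, and handed in at about 9.9 s with it still gripped and pressed. The interface gives no verdict, so success is unconfirmed.

**Last checks:**
- **Pushed home:** TCP height is 80.9 mm, which matches the collar being flush. It stayed there under about 16 N of push.
- **Turned:** the tool turned 92° (1.61 rad). The twisting torque rose from 0.23 to 0.44 N m, as expected at the stop. I could not read the driver angle itself. Allowing for the 0.08 rad of play, it should be about 1.5 rad.
- **Centred and upright:** the last picture shows the collar concentric with the neck and the bar square in the pads. The tool is tilted less than 0.01 rad.
- **Still held:** finger opening reads 11.4 mm.

**Disagreements:**
- The bar is given as 14 mm thick, but the fingers read 11–12 mm on it.
- The slot direction measured 15.4° from the top camera and 17.8° from the wrist camera. I used about 17°, and the lugs went in with no resistance.

I saw no contact with the jar, tape roll or chisel, but I did not take a final picture of them.

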